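# Load and close the calorimeter

## Robot

A 6-joint arm with a two-finger parallel gripper is mounted at the origin on the work surface. World frame = base frame: x ahead of the robot, y to its left, z up, the work surface at z = 0. Lengths are in m, angles in rad, forces in N, time in s.
With the tool pointing down it reaches from about 0.225 to 0.875 m from the base axis. Payload 3.4 kg.
Tool frame: the origin (TCP) lies on the mounting face of the last link; the fingertips stand 173 mm ahead of it and the grasp point (between the pads) lies 155 mm ahead of it; z points along the fingers, y is the line along which they close (so a half turn about z gives the same grasp; the last joint's range is limited). The gripper opens to 85 mm and grips with 20 to 120 N. Pads are 22 mm wide; open, the fingers measure 114 mm over their backs; the gripper's body (76 mm by 85 mm) begins 54 mm behind the grasp point. The pads swing forward as they close: fully open they stand 13 mm farther back than shut.
Start: joints at [-1.408, 0.276, 1.505, -0, 1.361, -0.121], TCP at [0.161, -0.552, 0.405] pointing down, gripper open.
Joint ranges: [-2.89, 2.89], [-0.75, 2.08], [0.22, 2.7], [-1.18, 4.32], [0.11, 2.71], [-2.7, 2.7]. Speed limits (rad/s): [2.57, 2.57, 3.14, 3.14, 3.14, 3.14].

## Interface

Orientations are given as a unit quaternion [w, x, y, z].
In Python, from rig import manip gives the robot as it stands.
- The arm moves only by the tool carry_out, never from a script. Its arguments are lists of equal length, an entry for each row: "linear": the shift along the world's x, y, z each as a share of 500 mm, from -1 to 1, a list of three; "angular": the turn, a rotation vector about the world's x, y, z each as a share of 0.08 rad, from -1 to 1, a list of three; "hand": the opening, from 0 (shut) to 1 (fully open). In form: {"linear": [[x, y, z], ...], "angular": [[rx, ry, rz], ...], "hand": [hand, ...]}. A call has 1 to 8 rows; each row shifts and turns the commanded pose from where the row before left it; what a row does not reach is not made up. A row lasts 1/12 s, in which the tool goes at most 41.7 mm and 7.16 degrees, less where a joint would pass 70% of its speed; a pose out of reach is approached as far as the arm can. A call with a number of a shift or a turn outside -1 to 1 is refused whole. A call with a gripper value outside its range is refused whole. The fingers move at their own pace and stop on an object; "force" is the grip in N (left out, the last holds). Time passes only in rows, so rows that do not move let the fingers close. It gives the time, the measured TCP pose, the force, the opening and the grip force at its end, in the units of the state.
- manip.get_state(): the state, without advancing time (a new reading comes with each control period).
- manip.get_image(name): name is "scene" or "top"; returns the picture (480x640x3 uint8, red, green, blue); there is no depth.
- manip.camera_params(name): a dict with "fx", "fy", "cx", "cy" (pixels), "view" (4x4, takes a point from world to camera coordinates). Camera axes: x right, y down, z forward; pixel columns grow to the right and rows downward; lengths in m; the calibration is good to about 2 mm. A picture is of the moment at which its call begins. camera_params takes no time and is no camera call.
- manip.sign_off(): hands the job in; it is judged then, once.
The state is a dict: "clock": time; "qpos": joint angles; "qd": joint speeds; "effort": joint torques, N m; "position": TCP position; "ee_rot": TCP orientation; "contact_force": force on the tool from outside, world axes, zero at the start; "moment": the same for the moment, N m; "width": finger opening in m; "gripper_force": force on a finger pad.
Only numpy, scipy, OpenCV 4.12 (cv2) and the standard library are available. Lean on these libraries where they do the work, as an engineer would, in place of code of your own. Each camera call takes 0.05 s, during which the arm holds its last target. There are 200 camera calls.

## Task

Stand the round metal specimen inside the open calorimeter, then close the calorimeter with the lid that fits it (the larger of the two), so that the lid sits level on the rim all round. Set both down rather than dropping them, and leave the other things on the bench alone.

Things in the scene. Friction and masses are not known exactly. Their poses are not given: they have to be found in the camera images.
- calorimeter: Open upright aluminium calorimeter, loose on the bench: round vessel, outer diameter 120 mm, 110 mm tall, wall 9 mm, so the mouth is 102 mm across; inner floor 12 mm above its underside. Two small black terminals stick out 11 mm from its side at +x, 60 mm up. Origin: centre of the underside, z up. Weighs about 0.95 kg.
- calorimeter_rim (a point): Centre of the calorimeter's mouth, level with the top of the rim, 110 mm above the underside.
- lid: The larger of two lids, knob up: grey disc 116 mm across, 7 mm thick; under it a white locating step 94 mm across, 8 mm deep (edge chamfered 4 mm) that enters the mouth with 4 mm play all round; on top a central black knob 26 mm across, 34 mm tall. Origin: centre of the step's underside, z up; disc top at z = 15 mm, knob top at 49 mm. About 0.16 kg. The flat rubber dot has no function.
- lid_step (a point): Centre of the lid at the underside of the grey disc (8 mm above the lid's origin): the face that rests on the rim.
- round_specimen: Round aluminium specimen standing on the bench: cylinder 56 mm in diameter and 50 mm tall with a central stem on top, 16 mm in diameter and 32 mm tall (overall height 82 mm). Origin: centre of the underside, z up through the stem. About 0.34 kg.
- square_specimen: Bystander: like the round specimen, with the same stem and height, but its body is a square block 52 x 52 x 50 mm. Origin: centre of the underside.
- small_lid: Bystander: the same form of lid and knob but only 86 mm in diameter; too small for the calorimeter. Origin: centre of the underside.
- beaker: Bystander: glass beaker, 72 mm in diameter, 95 mm tall. Origin: centre of the underside.
- magnet: Bystander: U-shaped magnet lying flat, 100 x 80 x 45 mm, one leg red and one green. Origin: centre of the underside.
- red_plugbox: Bystander: small plug box with red top, 46 x 46 x 52 mm. Origin: centre of the underside.
- yellow_plugbox: Bystander: small plug box with yellow top, 46 x 46 x 52 mm. Origin: centre of the underside.
- weights: Bystander: brass slotted weights on a hanger standing on the bench, 60 mm in diameter, 86 mm tall. Origin: centre of the underside.

How it is judged:
On the way, in this order (a step that is already met when the one before it is completed fails the run):
1. The round specimen stands upright on the inner floor of the calorimeter, let go, with the lid still off (z of round_specimen in the frame of calorimeter between 0.006 and 0.017 m and horizontal distance between round_specimen and calorimeter below 0.034 m and angle between round_specimen's own z axis and vertical below 0.1 rad and contact force between round_specimen and the fingers below 0.1 N and distance between lid_step and calorimeter_rim above 0.03 m), for 0.2 s.
2. The larger lid sits on the calorimeter with its disc resting on the rim all round, level, and let go (z of lid_step in the frame of calorimeter_rim between -0.0025 and 0.0025 m and horizontal distance between lid_step and calorimeter_rim below 0.007 m and angle between lid's own z axis and vertical below 0.035 rad and contact force between lid and the fingers below 0.1 N), for 0.3 s.
At the end, for the whole second after the job is handed in: Round specimen upright (within 0.1 rad) on the calorimeter's inner floor; larger lid on top, its disc's underside within 2.5 mm of rim height, centred within 7 mm, level within 2 degrees; calorimeter upright, within 30 mm of where it began; all three at rest (z of round_specimen in the frame of calorimeter between 0.006 and 0.017 m and horizontal distance between round_specimen and calorimeter below 0.034 m and angle between round_specimen's own z axis and vertical below 0.1 rad and z of lid_step in the frame of calorimeter_rim between -0.0025 and 0.0025 m and horizontal distance between lid_step and calorimeter_rim below 0.007 m and angle between lid's own z axis and vertical below 0.035 rad and linear speed of each of calorimeter, round_specimen, lid below 0.02 m/s and angle between calorimeter's own z axis and vertical below 0.03 rad and distance of calorimeter from where it was at the start of the episode below 0.03 m); the robot touches nothing.
It fails at once if The round specimen is dropped: it moves faster than 0.45 m/s while not held (a fall of about 10 mm) (linear speed of round_specimen above 0.45 m/s and contact force between round_specimen and the fingers below 0.1 N).
It fails at once if The lid is dropped: it moves faster than 0.45 m/s while not held (a fall of about 10 mm) (linear speed of lid above 0.45 m/s and contact force between lid and the fingers below 0.1 N).
It fails at once if The calorimeter is tipped by more than 0.15 rad (angle between calorimeter's own z axis and vertical above 0.15 rad).
It fails at once if A bystander is moved by more than 30 mm or tipped by more than 0.3 rad (distance of any of small_lid, square_specimen, beaker, magnet, red_plugbox, yellow_plugbox, weights from where it was at the start of the episode above 0.03 m or angle between any of small_lid, square_specimen, beaker, magnet, red_plugbox, yellow_plugbox, weights's own z axis and vertical above 0.3 rad).
It also fails if it takes over 69 s, if anything falls off the work surface, if the arm or the gripper's body presses on something with over 40 N, if the wrist force passes 120 N, or if a joint passes its speed limit or range.

## Working session

There is one attempt and no reset: what is moved stays moved. The work goes in short steps, Python scripts to look and compute and a tool call to move; the robot and the scene stay as the last step left them, time stands still between calls to the robot, and variables do not carry over. Pictures are saved under pics/ and viewed, at most 10 in all, crops included, and the job is handed in when it is done.

Besides the shell and the picture viewer there is one more tool, called after "Emit:" by a JSON object that holds its "name" and its "arguments", one argument or row to a line. carry_out: Moves the arm, as the interface text tells. Its arguments: {"type":"object","properties":{"linear":{"type":"array"},"angular":{"type":"array"},"hand":{"type":"array"},"force":{"type":"number"}},"required":["linear","angular","hand"]}

```bash
mkdir -p pics; python3 - <<'E'
from rig import manip
import cv2
for n in("top","scene"):
    cv2.imwrite(f"pics/{n}0.png",manip.get_image(n)[:,:,::-1]); 
    p=manip.camera_params(n);print(n,p)
print(manip.get_state())
E
```

```text
top {'fx': 567.9630366634302, 'fy': 567.9630366634302, 'cx': 319.61580329812097, 'cy': 244.8302528057654, 'view': array([[-0.02977215, -0.99946728, -0.01337085,  0.02755344],
       [-0.98811378,  0.03144698, -0.1504734 ,  0.58085589],
       [ 0.15081371,  0.008732  , -0.98852364,  1.09463909],
       [ 0.        ,  0.        ,  0.        ,  1.        ]])}
scene {'fx': 543.0127558552101, 'fy': 543.0127558552101, 'cx': 320.6123743296167, 'cy': 239.77488847008513, 'view': array([[ 0.14394191,  0.9895246 ,  0.01103641, -0.06645446],
       [ 0.66689871, -0.08875925, -0.73984316, -0.29816232],
       [-0.73111342,  0.11385461, -0.67268886,  1.46015647],
       [ 0.        ,  0.        ,  0.        ,  1.        ]])}
{'clock': 0.1, 'qpos': array([-1.40800904e+00,  2.76508226e-01,  1.50602017e+00, -3.43993708e-05,
        1.36071045e+00, -1.20992454e-01]), 'qd': array([-8.86567247e-05,  2.02664954e-04, -2.40883830e-03, -4.52464496e-04,
        5.10908031e-04,  1.62762246e-04]), 'effort': array([ 1.36210030e-03, -4.17699802e+01, -2.46404904e+01, -1.47180108e-04,
        5.77010738e-03, -1.39098614e-05]), 'position': array([ 0.1609521 , -0.55180506,  0.40393397]), 'ee_rot': array([-8.22567120e-04,  9.89949665e-01,  1.41417759e-01, -3.40142594e-05]), 'contact_force': array([-0.05501821,  0.17769057,  1.06098604]), 'moment': array([-0.03288658, -0.04756059,  0.03552966]), 'gripper_force': 0.0, 'width': 0.08550946021586374}
```

View pics/top0.png

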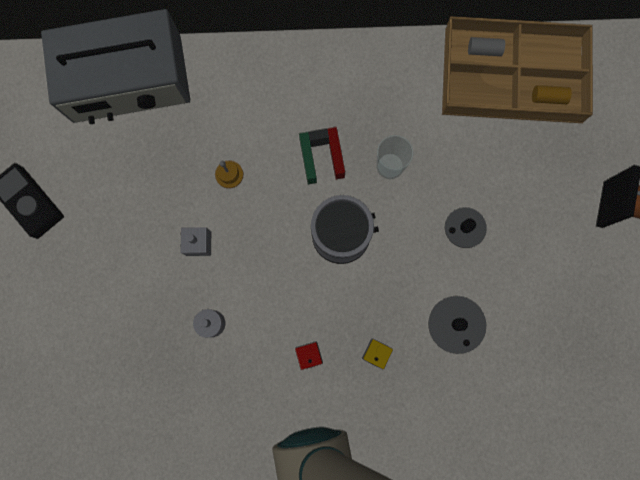

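View pics/scene0.png

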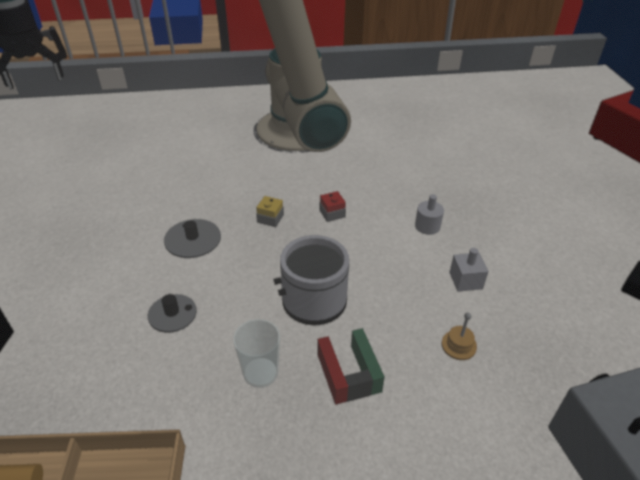

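The top view shows the round specimen at (209,323), the square one at (195,241), the calorimeter mouth at about (342,226), and the big lid at (458,325). In the scene view they are at (429,217), (468,270), (315,258) and (192,238). Next I'll measure them by fitting known-radius circles to edge points projected onto the right planes.

```bash
cat > h.py <<'E'
import numpy as np, cv2
from rig import manip
from scipy.optimize import least_squares
def ray(n,uv,z):
    p=manip.camera_params(n);V=p['view'];R=V[:3,:3];c=-R.T@V[:3,3]
    uv=np.atleast_2d(uv).astype(float)
    d=np.c_[(uv[:,0]-p['cx'])/p['fx'],(uv[:,1]-p['cy'])/p['fy'],np.ones(len(uv))]@R
    return (c+d*((z-c[2])/d[:,2])[:,None])[:,:2]
def circ(n,img,uv,z,r,tol=.012):
    "circle of radius r at height z near pixel uv"
    e=cv2.Canny(cv2.convertScaleAbs(cv2.cvtColor(img,cv2.COLOR_RGB2GRAY),alpha=2),40,110)
    P=ray(n,np.argwhere(e)[:,::-1],z);c0=ray(n,uv,z)[0]
    best=(0,c0)
    for dx in np.arange(-.02,.021,.001):
        for dy in np.arange(-.02,.021,.001):
            k=(abs(np.hypot(*(P-c0-[dx,dy]).T)-r)<.0015).sum()
            if k>best[0]: best=(k,c0+[dx,dy])
    c=best[1]
    Q=P[abs(np.hypot(*(P-c).T)-r)<.004]
    s=least_squares(lambda q:np.hypot(*(Q-q[:2]).T)-r,c,loss='soft_l1',f_scale=.001)
    return s.x,len(Q)
E
python3 - <<'E'
from h import *
G={"rimout":((342,226),(315,258),.11,.06),"rimin":((342,226),(315,258),.11,.051),"lid":((458,325),(192,238),.015,.058),
"lidbase":((458,325),(192,238),.008,.058),
"spec":((209,323),(429,212),.05,.028),"small":((466,228),(172,312),.015,.043)}
for i,n in enumerate(("top","scene")):
    im=manip.get_image(n)
    for k,g in G.items(): print(n,k,circ(n,im,g[i],g[2],g[3]))
p=manip.camera_params
for k,a,b,z in [("stem",(208,322),(432,198),.082),("knob",(460,325),(191,224),.049),("red",(309,355),(332,198),.052),("yel",(378,352),(270,203),.052),("square",(194,239),(473,251),.082)]:
    print(k,ray("top",a,z),ray("scene",b,z))
E
```

```text
top rimout (array([ 0.60791167, -0.03459746]), 246)
top rimin (array([ 0.60755035, -0.03383842]), 195)
top lid (array([ 0.41588077, -0.26079348]), 210)
top lidbase (array([ 0.41591525, -0.26237456]), 210)
top spec (array([0.43311955, 0.23513908]), 118)
top small (array([ 0.61279991, -0.29071245]), 151)
scene rimout (array([ 0.62865355, -0.03603718]), 163)
scene rimin (array([ 0.6102697 , -0.03363618]), 179)
scene lid (array([ 0.42234701, -0.26033155]), 176)
scene lidbase (array([ 0.41443163, -0.2615888 ]), 176)
scene spec (array([0.43495635, 0.23355302]), 58)
scene small (array([ 0.61893683, -0.2901417 ]), 161)
stem [[0.43390883 0.22609542]] [[0.44100282 0.23198586]]
knob [[ 0.41408839 -0.25903589]] [[ 0.41963303 -0.25761528]]
red [[0.36541187 0.03653366]] [[0.3764736  0.03627225]]
yel [[ 0.36720693 -0.09697205]] [[ 0.37639068 -0.09547167]]
square [[0.59490475 0.25338549]] [[0.60347939 0.26019287]]
```

Emit:
{"name": "carry_out", "arguments": {
  "linear": [
    [0.0228,0.0655,0],
    [0.0228,0.0655,0],
    [0.0228,0.0655,0],
    [0.0228,0.0655,0],
    [0.0228,0.0655,0],
    [0.0228,0.0655,0],
    [0.0228,0.0655,0],
    [0.0228,0.0655,0]
  ],
  "angular": [
    [0,0,0],
    [0,0,0],
    [0,0,0],
    [0,0,0],
    [0,0,0],
    [0,0,0],
    [0,0,0],
    [0,0,0]
  ],
  "hand": [0.6,0.6,0.6,0.6,0.6,0.6,0.6,0.6],
  "force": 40
}}

```text
clock: 0.87
position: [0.2523, -0.2883, 0.4046]
ee_rot: [-0.0, 0.99, 0.141, 0.0]
contact_force: [1.4, 0.9, 0.1]
width: 0.0514
gripper_force: 0.0
```

Emit:
{"name": "carry_out", "arguments": {
  "linear": [
    [0.0228,0.0655,0],
    [0.0228,0.0655,0],
    [0.0228,0.0655,0],
    [0.0228,0.0655,0],
    [0.0228,0.0655,0],
    [0.0228,0.0655,0],
    [0.0228,0.0655,0],
    [0.0228,0.0655,0]
  ],
  "angular": [
    [0,0,0],
    [0,0,0],
    [0,0,0],
    [0,0,0],
    [0,0,0],
    [0,0,0],
    [0,0,0],
    [0,0,0]
  ],
  "hand": [0.6,0.6,0.6,0.6,0.6,0.6,0.6,0.6]
}}

```text
clock: 1.53
position: [0.3432, -0.0262, 0.4049]
ee_rot: [0.0, 0.99, 0.141, 0.0]
contact_force: [1.4, -0.4, 0.3]
width: 0.0514
gripper_force: 0.0
```

Emit:
{"name": "carry_out", "arguments": {
  "linear": [
    [0.0228,0.0655,0],
    [0.0228,0.0655,0],
    [0.0228,0.0655,0],
    [0.0228,0.0655,0],
    [0.0228,0.0655,0],
    [0.0228,0.0655,0],
    [0.0228,0.0655,0],
    [0.0228,0.0655,0]
  ],
  "angular": [
    [0,0,0],
    [0,0,0],
    [0,0,0],
    [0,0,0],
    [0,0,0],
    [0,0,0],
    [0,0,0],
    [0,0,0]
  ],
  "hand": [0.6,0.6,0.6,0.6,0.6,0.6,0.6,0.6]
}}

```text
clock: 2.2
position: [0.4346, 0.2359, 0.4046]
ee_rot: [0.0, 0.99, 0.142, -0.0]
contact_force: [1.3, -1.4, 0.2]
width: 0.0515
gripper_force: 0.0
```

Emit:
{"name": "carry_out", "arguments": {
  "linear": [
    [-0.001,-0.002,-0.06],
    [0,0,-0.06],
    [0,0,-0.06],
    [0,0,-0.06],
    [0,0,-0.05],
    [0,0,-0.03],
    [0,0,-0.02],
    [0,0,-0.01]
  ],
  "angular": [
    [0,0,0],
    [0,0,0],
    [0,0,0],
    [0,0,0],
    [0,0,0],
    [0,0,0],
    [0,0,0],
    [0,0,0]
  ],
  "hand": [0.6,0.6,0.6,0.6,0.6,0.6,0.6,0.6]
}}

```text
clock: 2.87
position: [0.4335, 0.2328, 0.228]
ee_rot: [0.0, 0.99, 0.141, -0.002]
contact_force: [0.0, 0.7, 0.0]
width: 0.0514
gripper_force: 0.0
```

Emit:
{"name": "carry_out", "arguments": {
  "linear": [
    [0,0,0],
    [0,0,0],
    [0,0,0],
    [0,0,0],
    [0,0,0],
    [0,0,0],
    [0,0,0],
    [0,0,0]
  ],
  "angular": [
    [0,0,0],
    [0,0,0],
    [0,0,0],
    [0,0,0],
    [0,0,0],
    [0,0,0],
    [0,0,0],
    [0,0,0]
  ],
  "hand": [0.6,0,0,0,0,0,0,0],
  "force": 50
}}

```text
clock: 3.53
position: [0.4345, 0.2332, 0.2305]
ee_rot: [-0.0, 0.99, 0.141, 0.001]
contact_force: [-0.2, 0.6, 5.1]
width: 0.0143
gripper_force: 49.3
```

Emit:
{"name": "carry_out", "arguments": {
  "linear": [
    [0,0,0.01],
    [0,0,0.03],
    [0,0,0.05],
    [0,0,0.06],
    [0,0,0.06],
    [0,0,0.06],
    [0,0,0.05],
    [0,0,0.02]
  ],
  "angular": [
    [0,0,0],
    [0,0,0],
    [0,0,0],
    [0,0,0],
    [0,0,0],
    [0,0,0],
    [0,0,0],
    [0,0,0]
  ],
  "hand": [0,0,0,0,0,0,0,0]
}}

```text
clock: 4.2
position: [0.4344, 0.233, 0.4029]
ee_rot: [-0.0, 0.99, 0.141, 0.002]
contact_force: [1.1, 1.1, -3.5]
width: 0.0142
gripper_force: 49.1
```

```bash
python3 - <<'E'
from h import *
im=manip.get_image("top");sc=manip.get_image("scene")
print(circ("top",im,(342,226),.11,.06),circ("top",im,(342,226),.11,.051),circ("scene",sc,(315,258),.11,.06),circ("scene",sc,(315,258),.11,.051))
cv2.imwrite("pics/b.png",np.vstack([cv2.resize(im[120:420,100:500],(800,600),interpolation=2)[:,:,::-1]]))
cv2.imwrite("pics/c.png",cv2.resize(sc[60:360,240:640],(800,600),interpolation=2)[:,:,::-1])
print(manip.get_state()['contact_force'])
E
```

```text
(array([ 0.60792869, -0.03462246]), 246) (array([ 0.60756886, -0.0338521 ]), 193) (array([ 0.62227568, -0.03519751]), 189) (array([ 0.61023627, -0.0336413 ]), 178)
[-0.4777477  -0.6354796  -3.30437557]
```

View pics/c.png

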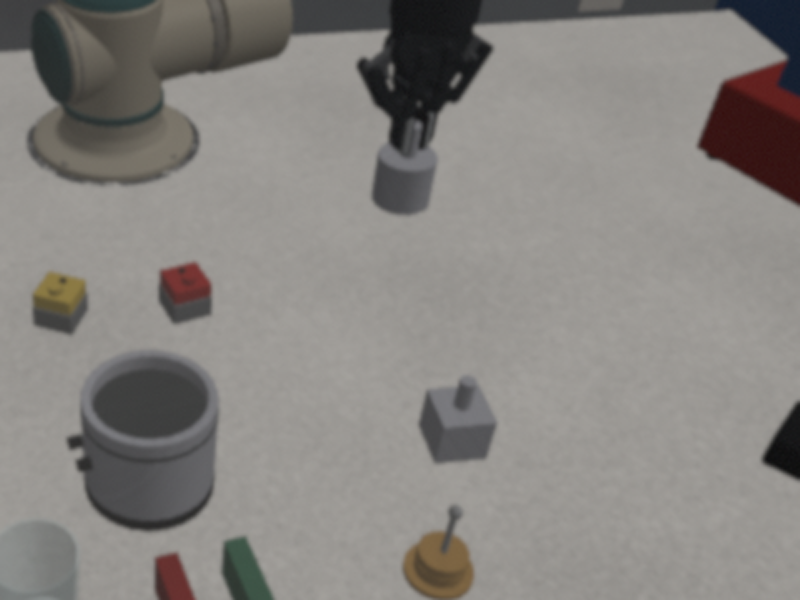

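The specimen hangs upright in the fingers (crop (405,180)), and the rim fit is repeatable at about (0.608, -0.034). Next I move it over the mouth.

Emit:
{"name": "carry_out", "arguments": {
  "linear": [
    [0.02,-0.03,0],
    [0.035,-0.055,0],
    [0.035,-0.055,0],
    [0.035,-0.055,0],
    [0.035,-0.055,0],
    [0.035,-0.055,0],
    [0.035,-0.055,0],
    [0.035,-0.055,0]
  ],
  "angular": [
    [0,0,0],
    [0,0,0],
    [0,0,0],
    [0,0,0],
    [0,0,0],
    [0,0,0],
    [0,0,0],
    [0,0,0]
  ],
  "hand": [0,0,0,0,0,0,0,0]
}}

```text
clock: 4.97
position: [0.5665, 0.024, 0.3964]
ee_rot: [-0.001, 0.99, 0.141, -0.003]
contact_force: [0.2, 0.1, -2.9]
width: 0.0144
gripper_force: 49.2
```

Emit:
{"name": "carry_out", "arguments": {
  "linear": [
    [0.035,-0.055,0],
    [0.03,-0.045,0],
    [0.02,-0.02,0],
    [0,0,0],
    [0,0,0],
    [0,0,0]
  ],
  "angular": [
    [0,0,0],
    [0,0,0],
    [0,0,0],
    [0,0,0],
    [0,0,0],
    [0,0,0]
  ],
  "hand": [0,0,0,0,0,0]
}}

```text
clock: 5.47
position: [0.6083, -0.0335, 0.3981]
ee_rot: [-0.001, 0.99, 0.142, -0.002]
contact_force: [0.0, 0.4, -3.8]
width: 0.0145
gripper_force: 49.2
```

Emit:
{"name": "carry_out", "arguments": {
  "linear": [
    [0,0,-0.02],
    [0,0,-0.04],
    [0,0,-0.05],
    [0,0,-0.05],
    [0,0,-0.05],
    [0,0,-0.04],
    [0,0,-0.02],
    [0,0,-0.01]
  ],
  "angular": [
    [0,0,0],
    [0,0,0],
    [0,0,0],
    [0,0,0],
    [0,0,0],
    [0,0,0],
    [0,0,0],
    [0,0,0]
  ],
  "hand": [0,0,0,0,0,0,0,0]
}}

```text
clock: 6.13
position: [0.6078, -0.0334, 0.2577]
ee_rot: [-0.001, 0.99, 0.142, -0.002]
contact_force: [-1.1, 0.9, -2.7]
width: 0.0142
gripper_force: 49.2
```

Emit:
{"name": "carry_out", "arguments": {
  "linear": [
    [0,0,0],
    [0,0,-0.004],
    [0,0,-0.004],
    [0,0,-0.004],
    [0,0,0],
    [0,0,0]
  ],
  "angular": [
    [0,0,0],
    [0,0,0],
    [0,0,0],
    [0,0,0],
    [0,0,0],
    [0,0,0]
  ],
  "hand": [0,0,0,0,0,0]
}}

```text
clock: 6.63
position: [0.6092, -0.0346, 0.2542]
ee_rot: [0.0, 0.99, 0.141, 0.0]
contact_force: [-0.1, -0.0, -4.4]
width: 0.0147
gripper_force: 49.2
```

Emit:
{"name": "carry_out", "arguments": {
  "linear": [
    [0,0,-0.004],
    [0,0,-0.004],
    [0,0,-0.004],
    [0,0,-0.003],
    [0,0,0],
    [0,0,0]
  ],
  "angular": [
    [0,0,0],
    [0,0,0],
    [0,0,0],
    [0,0,0],
    [0,0,0],
    [0,0,0]
  ],
  "hand": [0,0,0,0,0,0]
}}

```text
clock: 7.13
position: [0.6091, -0.0345, 0.246]
ee_rot: [-0.0, 0.99, 0.141, -0.0]
contact_force: [0.3, 0.2, -2.9]
width: 0.0141
gripper_force: 49.2
```

Emit:
{"name": "carry_out", "arguments": {
  "linear": [
    [0,0,-0.002],
    [0,0,-0.002],
    [0,0,0],
    [0,0,0]
  ],
  "angular": [
    [0,0,0],
    [0,0,0],
    [0,0,0],
    [0,0,0]
  ],
  "hand": [0,0,0,0]
}}

```text
clock: 7.47
position: [0.6091, -0.0345, 0.2442]
ee_rot: [0.0, 0.99, 0.141, -0.0]
contact_force: [-0.4, 0.2, -2.7]
width: 0.0144
gripper_force: 49.2
```

Emit:
{"name": "carry_out", "arguments": {
  "linear": [
    [0,0,-0.002],
    [0,0,-0.002],
    [0,0,0],
    [0,0,0]
  ],
  "angular": [
    [0,0,0],
    [0,0,0],
    [0,0,0],
    [0,0,0]
  ],
  "hand": [0,0,0,0]
}}

```text
clock: 7.8
position: [0.6092, -0.0345, 0.2426]
ee_rot: [0.0, 0.99, 0.141, 0.0]
contact_force: [-0.2, 0.6, 0.5]
width: 0.0139
gripper_force: 49.4
```

Contact is shown by the force going from -3.3 to +0.5 N at the expected height, so I release.

Emit:
{"name": "carry_out", "arguments": {
  "linear": [
    [0,0,0],
    [0,0,0],
    [0,0,0],
    [0,0,0],
    [0,0,0],
    [0,0,0]
  ],
  "angular": [
    [0,0,0],
    [0,0,0],
    [0,0,0],
    [0,0,0],
    [0,0,0],
    [0,0,0]
  ],
  "hand": [0.3,0.4,0.5,0.5,0.5,0.5]
}}

```text
clock: 8.3
position: [0.6091, -0.0346, 0.2423]
ee_rot: [0.0, 0.99, 0.141, 0.0]
contact_force: [-0.8, -0.2, 0.5]
width: 0.0429
gripper_force: 0.0
```

Emit:
{"name": "carry_out", "arguments": {
  "linear": [
    [0,0,0.01],
    [0,0,0.03],
    [0,0,0.05],
    [0,0,0.05],
    [0,0,0.05],
    [0,0,0.05],
    [0,0,0.05],
    [0,0,0.02]
  ],
  "angular": [
    [0,0,0],
    [0,0,0],
    [0,0,0],
    [0,0,0],
    [0,0,0],
    [0,0,0],
    [0,0,0],
    [0,0,0]
  ],
  "hand": [0.5,0.5,0.5,0.5,0.5,0.5,0.5,0.5]
}}

```text
clock: 8.97
position: [0.6096, -0.0346, 0.4016]
ee_rot: [0.001, 0.99, 0.141, 0.003]
contact_force: [0.8, 0.5, 1.3]
width: 0.043
gripper_force: 0.0
```

Emit:
{"name": "carry_out", "arguments": {
  "linear": [
    [-0.0484,-0.0566,0],
    [-0.0484,-0.0566,0],
    [-0.0484,-0.0566,0],
    [-0.0484,-0.0566,0],
    [-0.0484,-0.0566,0],
    [-0.0484,-0.0566,0],
    [-0.0484,-0.0566,0],
    [-0.0484,-0.0566,0]
  ],
  "angular": [
    [0,0,0],
    [0,0,0],
    [0,0,0],
    [0,0,0],
    [0,0,0],
    [0,0,0],
    [0,0,0],
    [0,0,0]
  ],
  "hand": [0.6,0.6,0.6,0.6,0.6,0.6,0.6,0.6]
}}

```text
clock: 9.63
position: [0.4139, -0.2618, 0.3968]
ee_rot: [-0.0, 0.99, 0.142, -0.0]
contact_force: [0.5, -0.0, -1.4]
width: 0.0513
gripper_force: 0.0
```

```bash
python3 - <<'E'
from h import *
im=manip.get_image("top");sc=manip.get_image("scene")
print(manip.get_state()['position'])
print(circ("top",im,(342,226),.11,.06),circ("top",im,(342,226),.11,.051),circ("top",im,(458,325),.015,.058),circ("scene",sc,(315,258),.11,.051))
a=cv2.resize(im[170:290,280:400],(400,400),interpolation=2);b=cv2.resize(sc[200:340,245:385],(400,400),interpolation=2)
cv2.imwrite("pics/d.png",cv2.convertScaleAbs(np.hstack([a,b])[:,:,::-1],alpha=1.8))
E
```

```text
[ 0.41248936 -0.26409292  0.3968321 ]
(array([ 0.6079229 , -0.03461283]), 247) (array([ 0.60757108, -0.0338054 ]), 194) (array([ 0.41592415, -0.26068421]), 200) (array([ 0.61029926, -0.03361528]), 181)
```

View pics/d.png

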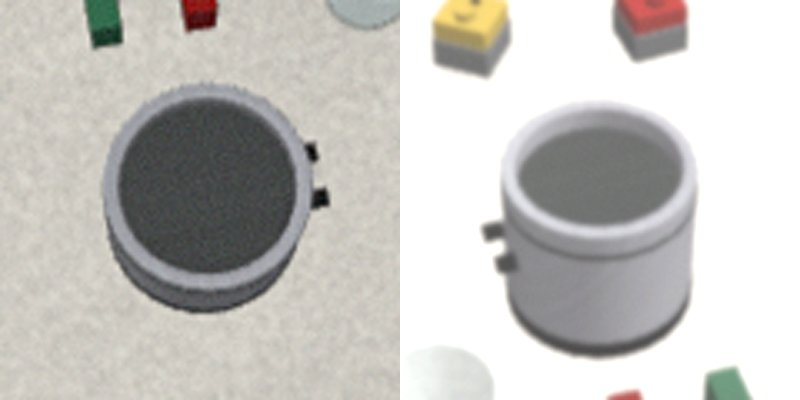

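The mouth shows only a uniform dark disc, as it did before, and no specimen or stem is visible in it. I'll check both full views to see whether it is anywhere else.

```bash
python3 - <<'E'
from h import *
im=manip.get_image("top");sc=manip.get_image("scene")
a=im[120:420,160:560];b=sc[80:380,140:540]
cv2.imwrite("pics/e.png",cv2.convertScaleAbs(np.hstack([a,b])[:,:,::-1],alpha=1.5))
t0=cv2.imread("pics/top0.png")[:,:,::-1]
for n in(t0,im):
    c=n[200:252,318:368].astype(int).sum(2);print(c.min(),c.max(),np.percentile(c,[10,50,75]))
# height of the dark disc: same ellipse centre seen in two views
for nme,g,box in(("top",im,(170,290,280,400)),("scene",sc,(200,340,245,385))):
    y0,y1,x0,x1=box;m=(g[y0:y1,x0:x1].max(2)<75).astype(np.uint8)
    k,l,s,c=cv2.connectedComponentsWithStats(m);i=1+s[1:,4].argmax();print(nme,s[i],c[i]+[x0,y0])
    for z in(.07,.08,.09,.1,.11):print(z,ray(nme,c[i]+[x0,y0],z).round(4))
E
```

```text
90 345 [108. 117. 125.]
100 352 [110. 119. 127.]
top [  35   29   54   54 2255] [341.70465632 225.41152993]
0.07 [[ 0.6147 -0.0352]]
0.08 [[ 0.6129 -0.0349]]
0.09 [[ 0.611  -0.0345]]
0.1 [[ 0.6091 -0.0342]]
0.11 [[ 0.6073 -0.0339]]
scene [  42   45   56   33 1442] [314.86199723 261.01664355]
0.07 [[ 0.5788 -0.0284]]
0.08 [[ 0.5889 -0.0298]]
0.09 [[ 0.599  -0.0312]]
0.1 [[ 0.609  -0.0327]]
0.11 [[ 0.6191 -0.0341]]
```

View pics/e.png

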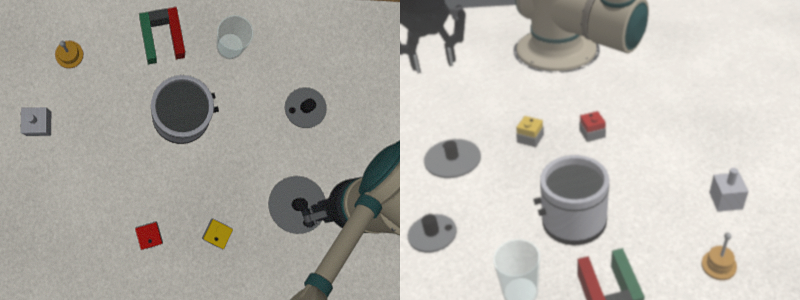

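The two views put the dark disc at about z = 0.10. That is an opaque surface above the stem top at 0.094, so it hides the specimen. The round specimen is gone from the bench and out of the gripper, so together with the contact height it must be standing inside. Next is the lid.

Emit:
{"name": "carry_out", "arguments": {
  "linear": [
    [0.003,0.003,-0.03],
    [0.003,0.003,-0.06],
    [0,0,-0.07],
    [0,0,-0.07],
    [0,0,-0.06],
    [0,0,-0.04],
    [0,0,-0.02],
    [0,0,-0.01]
  ],
  "angular": [
    [0,0,0],
    [0,0,0],
    [0,0,0],
    [0,0,0],
    [0,0,0],
    [0,0,0],
    [0,0,0],
    [0,0,0]
  ],
  "hand": [0.6,0.6,0.6,0.6,0.6,0.6,0.6,0.6]
}}

```text
clock: 10.5
position: [0.4188, -0.2561, 0.215]
ee_rot: [-0.002, 0.99, 0.142, -0.001]
contact_force: [0.3, 0.4, -0.9]
width: 0.0511
gripper_force: 0.0
```

Emit:
{"name": "carry_out", "arguments": {
  "linear": [
    [0,0,-0.01],
    [0,0,0],
    [0,0,0],
    [0,0,0]
  ],
  "angular": [
    [0,0,0],
    [0,0,0],
    [0,0,0],
    [0,0,0]
  ],
  "hand": [0.6,0.6,0.6,0.6]
}}

```text
clock: 10.83
position: [0.419, -0.258, 0.2131]
ee_rot: [0.001, 0.99, 0.142, 0.001]
contact_force: [-0.1, 0.2, -0.7]
width: 0.0511
gripper_force: 0.0
```

Emit:
{"name": "carry_out", "arguments": {
  "linear": [
    [-0.003,-0.003,-0.01],
    [-0.003,-0.003,-0.01],
    [0,0,-0.01],
    [0,0,-0.007],
    [0,0,0],
    [0,0,0]
  ],
  "angular": [
    [0,0,0],
    [0,0,0],
    [0,0,0],
    [0,0,0],
    [0,0,0],
    [0,0,0]
  ],
  "hand": [0.6,0.6,0.6,0.6,0.6,0.6]
}}

```text
clock: 11.33
position: [0.4153, -0.2609, 0.1933]
ee_rot: [-0.0, 0.99, 0.141, -0.0]
contact_force: [-0.3, 0.3, -0.1]
width: 0.051
gripper_force: 0.0
```

Emit:
{"name": "carry_out", "arguments": {
  "linear": [
    [0,0,0],
    [0,0,0],
    [0,0,0],
    [0,0,0],
    [0,0,0],
    [0,0,0],
    [0,0,0]
  ],
  "angular": [
    [0,0,0],
    [0,0,0],
    [0,0,0],
    [0,0,0],
    [0,0,0],
    [0,0,0],
    [0,0,0]
  ],
  "hand": [0.5,0.4,0.3,0.2,0.1,0,0]
}}

```text
clock: 11.92
position: [0.4157, -0.2612, 0.1942]
ee_rot: [0.001, 0.99, 0.141, 0.0]
contact_force: [-0.2, -1.4, 5.0]
width: 0.0246
gripper_force: 49.1
```

Emit:
{"name": "carry_out", "arguments": {
  "linear": [
    [0,0,0.01],
    [0,0,0.03],
    [0,0,0.05],
    [0,0,0.06],
    [0,0,0.06],
    [0,0,0.06],
    [0,0,0.05],
    [0,0,0.02]
  ],
  "angular": [
    [0,0,0],
    [0,0,0],
    [0,0,0],
    [0,0,0],
    [0,0,0],
    [0,0,0],
    [0,0,0],
    [0,0,0]
  ],
  "hand": [0,0,0,0,0,0,0,0]
}}

```text
clock: 12.58
position: [0.4158, -0.261, 0.3669]
ee_rot: [0.002, 0.99, 0.141, 0.002]
contact_force: [0.9, -0.3, -1.8]
width: 0.0247
gripper_force: 49.3
```

Emit:
{"name": "carry_out", "arguments": {
  "linear": [
    [0.02,0.0234,0],
    [0.04,0.047,0],
    [0.045,0.053,0],
    [0.045,0.053,0],
    [0.045,0.053,0],
    [0.045,0.053,0],
    [0.045,0.053,0],
    [0.045,0.053,0]
  ],
  "angular": [
    [0,0,0],
    [0,0,0],
    [0,0,0],
    [0,0,0],
    [0,0,0],
    [0,0,0],
    [0,0,0],
    [0,0,0]
  ],
  "hand": [0,0,0,0,0,0,0,0]
}}

```text
clock: 13.25
position: [0.5808, -0.065, 0.3619]
ee_rot: [-0.001, 0.99, 0.142, -0.002]
contact_force: [0.3, -0.2, -1.9]
width: 0.0245
gripper_force: 49.4
```

Emit:
{"name": "carry_out", "arguments": {
  "linear": [
    [0.035,0.04,0],
    [0.02,0.024,0],
    [0,0,0],
    [0,0,0],
    [0,0,0],
    [0,0,0]
  ],
  "angular": [
    [0,0,0],
    [0,0,0],
    [0,0,0],
    [0,0,0],
    [0,0,0],
    [0,0,0]
  ],
  "hand": [0,0,0,0,0,0]
}}

```text
clock: 13.75
position: [0.6071, -0.0358, 0.3634]
ee_rot: [0.0, 0.99, 0.141, -0.001]
contact_force: [-0.5, 0.1, -2.8]
width: 0.0249
gripper_force: 49.4
```

Emit:
{"name": "carry_out", "arguments": {
  "linear": [
    [0,0,-0.02],
    [0,0,-0.03],
    [0,0,-0.02],
    [0,0,-0.007],
    [0,0,0],
    [0,0,0],
    [0,0,0]
  ],
  "angular": [
    [0,0,0],
    [0,0,0],
    [0,0,0],
    [0,0,0],
    [0,0,0],
    [0,0,0],
    [0,0,0]
  ],
  "hand": [0,0,0,0,0,0,0]
}}

```text
clock: 14.33
position: [0.6083, -0.0349, 0.3258]
ee_rot: [0.0, 0.99, 0.141, 0.001]
contact_force: [-0.4, 0.1, -1.5]
width: 0.0245
gripper_force: 49.4
```

```bash
python3 - <<'E'
from h import *
im=manip.get_image("top");sc=manip.get_image("scene")
s=manip.get_state();p=s['position'];print(p,s['contact_force'])
z=p[2]-.1942+.015
print(circ("top",im,(341,228),z,.058),circ("scene",sc,(315,235),z,.058),circ("scene",sc,(315,235),z-.007,.058))
b=cv2.resize(sc[160:340,225:405],(600,600),interpolation=2)
cv2.imwrite("pics/f.png",cv2.convertScaleAbs(b[:,:,::-1],alpha=1.5))
E
```

```text
[ 0.60827948 -0.03478151  0.32596852] [ 1.05677597 -0.35668613 -2.35825187]
(array([ 0.60114478, -0.03328961]), 226) (array([ 0.61186918, -0.03292344]), 168) (array([ 0.6049186 , -0.03265992]), 187)
```

View pics/f.png

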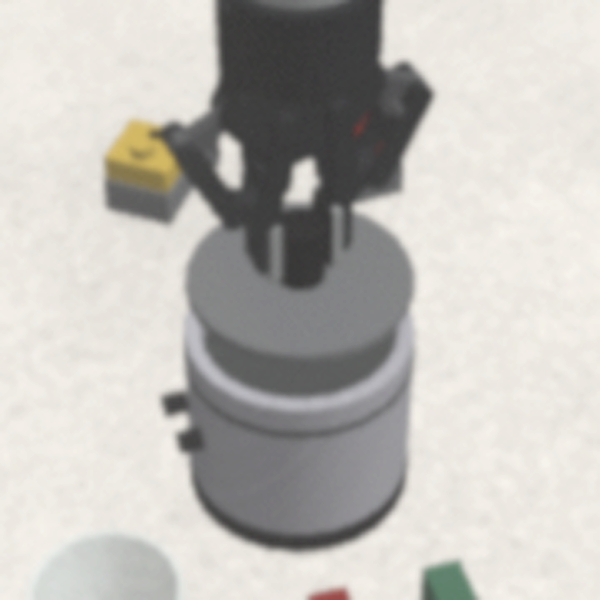

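The lid hangs level just above the rim (crop (300,280)), but the two x estimates disagree. I'll fit the lid outline by mask in both views before lowering it.

```bash
python3 - <<'E'
from h import *
im=manip.get_image("top");sc=manip.get_image("scene")
a=cv2.resize(im[170:290,280:400],(600,600),interpolation=2)
cv2.imwrite("pics/g.png",cv2.convertScaleAbs(a[:,:,::-1],alpha=1.8))
print(im[250,300:385:3].mean(1).astype(int)); print(im[200:275:3,330].mean(1).astype(int)); print(sc[200:310:3,300].mean(1).astype(int))
z=.1468
for c in [(.608,-.034)]:
  for n in("top","scene"):
    p=manip.camera_params(n);V=p['view']
    for dx in(-.058,0,.058):
        q=V@[c[0]+dx,c[1],z,1];print(n,dx,p['fx']*q[0]/q[2]+p['cx'],p['fy']*q[1]/q[2]+p['cy'])
E
```

```text
[ 51  92 121 116 117 118  57  50  92  99  71  61  62  63  64  65  66  62
  63  95  87  50 109 116 112 120  76  81  78]
[ 54  54  54  56  74  31  22  14  17  47  65  62  64  64  64  64  62  91
  73  54  40 122 114 115 116]
[ 42  41  42  42  43  43  47  45  42  43  45  43  53  77  87  88  88  88
  88  89  88  83  61  63  61  70 121  95  79  66  77  79  79  79  78  80
  80]
top -0.058 343.38577202812127 252.66297673817718
top 0 342.2438318234529 221.326501339358
top 0.058 341.1209238567822 190.51229782076558
scene -0.058 309.63750787118266 218.7691933376163
scene 0 314.09309316222385 240.79840818829766
scene 0.058 318.982710984066 264.9735579159129
```

View pics/g.png

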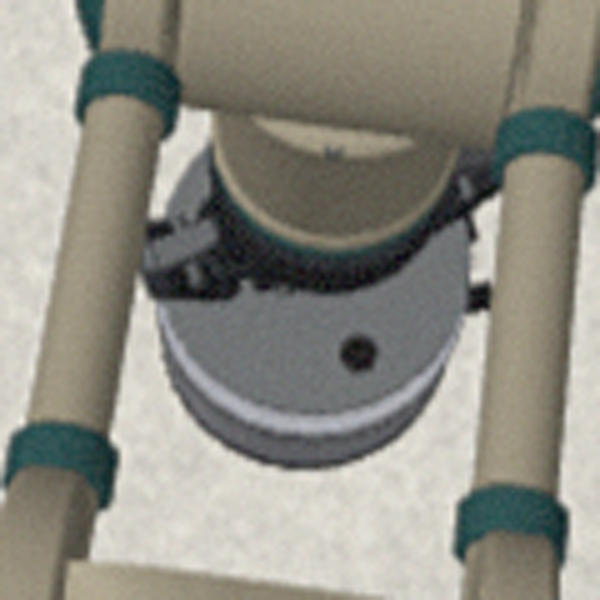

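The top crop shows the lid's near edge at row 252.8 against 252.7 predicted, so the lid is centred on the mouth within about 1.5 mm. I'll lower it.

Emit:
{"name": "carry_out", "arguments": {
  "linear": [
    [0,0,-0.01],
    [0,0,-0.015],
    [0,0,-0.012],
    [0,0,-0.006],
    [0,0,-0.004],
    [0,0,0],
    [0,0,0],
    [0,0,0]
  ],
  "angular": [
    [0,0,0],
    [0,0,0],
    [0,0,0],
    [0,0,0],
    [0,0,0],
    [0,0,0],
    [0,0,0],
    [0,0,0]
  ],
  "hand": [0,0,0,0,0,0,0,0]
}}

```text
clock: 15.2
position: [0.6082, -0.0348, 0.3019]
ee_rot: [0.0, 0.99, 0.141, 0.0]
contact_force: [-1.0, 0.6, -2.3]
width: 0.0248
gripper_force: 49.4
```

Emit:
{"name": "carry_out", "arguments": {
  "linear": [
    [0,0,-0.002],
    [0,0,-0.002],
    [0,0,-0.002],
    [0,0,0],
    [0,0,0]
  ],
  "angular": [
    [0,0,0],
    [0,0,0],
    [0,0,0],
    [0,0,0],
    [0,0,0]
  ],
  "hand": [0,0,0,0,0]
}}

```text
clock: 15.62
position: [0.608, -0.0347, 0.2987]
ee_rot: [0.0, 0.99, 0.141, -0.0]
contact_force: [-0.0, 0.5, -2.4]
width: 0.0247
gripper_force: 49.4
```

Emit:
{"name": "carry_out", "arguments": {
  "linear": [
    [0,0,-0.002],
    [0,0,-0.002],
    [0,0,0],
    [0,0,0]
  ],
  "angular": [
    [0,0,0],
    [0,0,0],
    [0,0,0],
    [0,0,0]
  ],
  "hand": [0,0,0,0]
}}

```text
clock: 15.95
position: [0.608, -0.0347, 0.2966]
ee_rot: [0.0, 0.99, 0.141, -0.0]
contact_force: [-1.0, 0.8, -1.5]
width: 0.0246
gripper_force: 49.3
```

Emit:
{"name": "carry_out", "arguments": {
  "linear": [
    [0,0,-0.002],
    [0,0,0],
    [0,0,0]
  ],
  "angular": [
    [0,0,0],
    [0,0,0],
    [0,0,0]
  ],
  "hand": [0,0,0]
}}

```text
clock: 16.2
position: [0.608, -0.0347, 0.2962]
ee_rot: [0.0, 0.99, 0.141, 0.0]
contact_force: [-1.0, 1.3, 1.5]
width: 0.0247
gripper_force: 49.8
```

Contact is at 0.2962, the expected seat height. I'll release gently and rise.

Emit:
{"name": "carry_out", "arguments": {
  "linear": [
    [0,0,0],
    [0,0,0],
    [0,0,0],
    [0,0,0],
    [0,0,0],
    [0,0,0],
    [0,0,0]
  ],
  "angular": [
    [0,0,0],
    [0,0,0],
    [0,0,0],
    [0,0,0],
    [0,0,0],
    [0,0,0],
    [0,0,0]
  ],
  "hand": [0.4,0.45,0.5,0.55,0.6,0.6,0.6]
}}

```text
clock: 16.78
position: [0.608, -0.0347, 0.2957]
ee_rot: [0.0, 0.99, 0.141, 0.0]
contact_force: [0.4, 0.2, -0.1]
width: 0.0509
gripper_force: 0.0
```

Emit:
{"name": "carry_out", "arguments": {
  "linear": [
    [0,0,0.01],
    [0,0,0.02],
    [0,0,0.04],
    [0,0,0.04],
    [0,0,0.04],
    [0,0,0.04],
    [-0.05,0.04,0],
    [-0.06,0.04,0]
  ],
  "angular": [
    [0,0,0],
    [0,0,0],
    [0,0,0],
    [0,0,0],
    [0,0,0],
    [0,0,0],
    [0,0,0],
    [0,0,0]
  ],
  "hand": [0.6,0.6,0.6,0.6,0.6,0.6,0.6,0.6]
}}

```text
clock: 17.45
position: [0.5545, 0.0048, 0.3931]
ee_rot: [0.001, 0.99, 0.14, 0.003]
contact_force: [-0.1, 0.4, -0.2]
width: 0.0512
gripper_force: 0.0
```

Emit:
{"name": "carry_out", "arguments": {
  "linear": [
    [-0.05,0.06,0],
    [-0.05,0.06,0],
    [-0.05,0.06,0],
    [-0.05,0.06,0],
    [-0.05,0.06,0],
    [-0.03,0.06,0],
    [0,0,0],
    [0,0,0]
  ],
  "angular": [
    [0,0,0],
    [0,0,0],
    [0,0,0],
    [0,0,0],
    [0,0,0],
    [0,0,0],
    [0,0,0],
    [0,0,0]
  ],
  "hand": [0.6,0.6,0.6,0.6,0.6,0.6,0.6,0.6]
}}

```text
clock: 18.12
position: [0.4121, 0.1864, 0.3919]
ee_rot: [0.0, 0.99, 0.143, 0.001]
contact_force: [-0.8, -0.3, 0.4]
width: 0.0514
gripper_force: 0.0
```

```bash
python3 - <<'E'
from h import *
im=manip.get_image("top");sc=manip.get_image("scene")
print(circ("top",im,(341,225),.117,.058),circ("top",im,(342,226),.11,.06),circ("scene",sc,(315,254),.117,.058),circ("scene",sc,(315,258),.11,.06))
a=cv2.resize(im[170:290,280:400],(400,400),interpolation=2);b=cv2.resize(sc[200:340,245:385],(400,400),interpolation=2)
cv2.imwrite("pics/i.png",cv2.convertScaleAbs(np.hstack([a,b])[:,:,::-1],alpha=1.8))
E
```

```text
(array([ 0.60718729, -0.03450796]), 255) (array([ 0.60718385, -0.03465014]), 237) (array([ 0.61415172, -0.03393598]), 219) (array([ 0.6069102 , -0.03194184]), 195)
```

View pics/i.png

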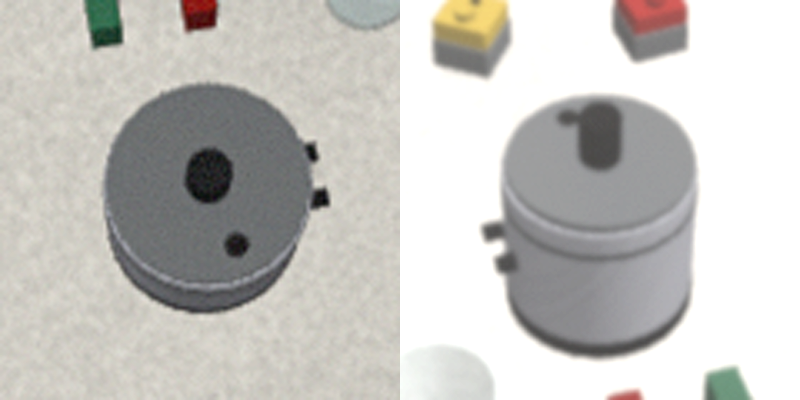

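The lid sits level and centred on the rim, with an even thin bright rim line at its near edge in both views. The arm is clear, so I'm handing the job in.

```bash
python3 -c "
from rig import manip
print(manip.sign_off())"
```

```text
the job is handed in; nothing more can be done
None
```

I set the round specimen down inside the calorimeter and seated the larger lid level on the rim, then handed the job in at about 18 s; sign-off gave no verdict, and the specimen, hidden from the cameras by a dark surface in the mouth, is known to be inside only from its contact height and its absence from the bench and gripper.

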